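# Start the tip cleaner and clean the spatula

### The job

Throw the toggle lever of the tip cleaner with the wide cup over to on, then dip the blade of the spatula into that cup for at least half a second, and lay the spatula level across the two ribs in the steel tray. Leave that cleaner on and the narrow-cup one off, do not press the spatula hard against the cleaner, and leave the bottle and beaker where they are.

Things in the scene. Friction and masses are not known exactly. Their poses are not given: they have to be found in the camera images.
- cleaner: Wide-cup tip cleaner, a dry suction unit fixed to the bench. White base 140 (x) x 200 (y) x 34 high; origin: centre of its underside, z up, -x side roughly towards the robot. On top: open steel cup at y = +50; toggle lever at y = -50 between two grey cheeks (36 long, 39 over both, top at z = 68). Lever leans to -x when off, to +x when on (a steel pip on the base marks the on side).
- cleaner_cup (a point): Centre of the mouth of the wide steel cup, level with its rim (92 above the bench; axes as the cleaner's). Inner radius 35 at the rim, 32 at the bottom, wall 4, inner depth 56.
- lever (a joint): Wide-cup cleaner's toggle lever, turning about the unit's +y through a hinge at (0, -50, 60) in the cleaner's frame. 0 = off, leaning 0.5 rad to -x; 1.0 = on, leaning 0.5 rad to +x. Over-centre: past upright (0.5) it falls to the nearer end stop by its own weight. About 2 N at the grip moves it.
- lever_tip (a point): Centre of that lever's grip, a black bar 16 in diameter and 32 long (along the unit's y), 70 from the hinge at the end of a 10 mm steel rod; about 121 above the bench when off or on, 130 when upright.
- narrow: The other tip cleaner, same base and same lever place, but its cup is slender (inner radius 17, rim 117 above the bench). Origin and axes as for the cleaner. Not to be operated. The two units may stand either way round, left or right.
- lever2 (a joint): Lever of the narrow-cup cleaner, same meaning; 0 = off at the start and must stay off.
- rest: Fixed steel rest on which the spatula starts: base 120 (x) x 60 (y) x 6; two uprights 6 thick, 30 wide at x = -36 and +36 with seats 30 high, each with side cheeks (18 apart) up to 35. Origin: centre of the underside.
- spatula: Loose spatula, about 50 g, level on the rest. Origin: underside of the handle's middle, z up. Wooden handle x -52 to 52, 10 wide (y), 10 high (z 0 to 10); steel shaft 6 x 6, x -52 to -73; flat steel blade 14 wide, 3 thick, x -72 to -115; undersides flush at z = 0. The blade points to -x, at the start roughly towards the robot. Between the uprights the handle is free from about x = -25 to 25.
- spatula_tip (a point): Tip of the blade, at (-114, 0, 1.5) in the spatula's frame.
- tray: Fixed shallow steel tray, open on top, 260 (x) x 120 (y) x 22 high, walls and floor 3. Two cross ribs, 6 thick, run the full width at x = -35 and +35; their tops are at z = 18. Origin: centre of the underside.
- bottle: Loose white bottle, 66 in diameter, 150 high, at the back left. Origin: underside centre. Leave alone.
- beaker: Loose glass beaker, 64 in diameter, 85 high, at the back right. Origin: underside centre. Leave alone.

How it is judged:
By the outcome, as a careful person would: the job done as asked, in the order asked, and still so for the second after the job is handed in, with the robot touching nothing.
It also fails if it takes over 56 s, if anything falls off the work surface, if the arm or the gripper's body presses on something with over 40 N, if the wrist force passes 120 N, or if a joint passes its speed limit or range.

### The arm

A 6-joint arm with a two-finger parallel gripper is mounted at the origin on the work surface. World frame = base frame: x ahead of the robot, y to its left, z up, the work surface at z = 0. Lengths are in m, angles in rad, forces in N, time in s.
With the tool pointing down it reaches from about 0.35 to 0.85 m from the base axis. Payload 8.1 kg.
Tool frame: the origin (TCP) lies on the centre line of the jaws, within the pads' length; the fingertips stand 22 mm ahead of it and the grasp point (between the pads) lies 3 mm ahead of it; z points along the fingers, y is the line along which they close (so a half turn about z gives the same grasp; the last joint's range is limited). The gripper opens to 85 mm and grips with 20 to 120 N. Pads are 22 mm wide; open, the fingers measure 114 mm over their backs; the gripper's body (76 mm by 85 mm) begins 54 mm behind the grasp point. The pads swing forward as they close: fully open they stand 13 mm farther back than shut.
Start: joints at [1.22, 0.13, 1.488, -0, 1.523, -0.085], TCP at [0.158, 0.579, 0.222] pointing down, gripper open.
Joint ranges: [-2.96, 2.96], [-0.89, 2.26], [0.02, 2.5], [-1.34, 4.48], [0, 2.73], [-2.66, 2.66]. Speed limits (rad/s): [2.39, 2.39, 2.79, 3.14, 3.14, 3.14].

### API

Orientations are given as a unit quaternion [x, y, z, w].
In Python, from workcell import r gives the robot as it stands. The module is installed in compiled form; this text tells all that it offers.
- The arm moves only by the shell command python3 -m jog 'ROWS' [FORCE]. ROWS is JSON, a list of rows, each a list of 7 numbers: the finger opening in m, from 0 to 0.0854, then the shift along the world's x, y, z in m, then the turn, a rotation vector about the world's x, y, z in degrees. A call has 1 to 20 rows; each row shifts and turns the commanded pose from where the row before left it; what a row does not reach is not made up. A row lasts 1/12 s, in which the tool goes at most 41.7 mm and 7.16 degrees, less where a joint would pass 70% of its speed; a pose out of reach is approached as far as the arm can. A call is refused whole if a number of a shift passes 0.0417 or a number of a turn 7.16, either way. A call with a gripper value outside its range is refused whole. The fingers move at their own pace and stop on an object; FORCE is the grip in N (left out, the last holds). Time passes only in rows, so rows that do not move let the fingers close. It gives the time, the measured TCP pose, the force, the opening and the grip force at its end, in the units of the state.
- r.sense(): the state, without advancing time (a new reading comes with each control period).
- r.capture(name): name is "scene" or "top" or "wrist"; returns the picture (420x560x3 uint8, red, green, blue); there is no depth.
- r.calibration(name): a dict with "fx", "fy", "cx", "cy" (pixels), "world_from_camera" (4x4, takes a point from camera to world coordinates); the wrist camera has in their place "mount" (4x4, takes a point from camera to tool coordinates, whose origin is the TCP and whose axes are the flange's). Camera axes: x right, y down, z forward; pixel columns grow to the right and rows downward; lengths in m; the calibration is good to about 2 mm. The wrist camera is an equidistant fisheye: a pixel r from the principal point sees the ray r / f radians off the axis. A picture is of the moment at which its call begins: read the wrist's pose just before it. calibration takes no time and is no camera call.
- r.finish_job(): hands the job in; it is judged then, once.
Trained networks look in the newest picture that a camera, given by its name, has taken for a name from the list of things; names that differ only in an ending like _2 or _b are one class to them, and where a whole thing is asked for, a point or a joint stands for the part that bears it (a point fixed in the world has none). Each returns a list of dicts, best first, with "score" (0 to 1); they miss things now and then, are a little off and sometimes report something else, mostly with a low value. They report only what shows in the picture. A call takes as long as a camera call.
- r.find_in(camera, target): "extent" ([left, top, right, bottom] in pixels, round what is visible of it).
- r.trace(camera, target): "region" (420x560 bool, what is visible of it) and "extent" ([left, top, right, bottom] in pixels, round what is visible of it).
- r.tip_of(camera, target): "at" ([column, row] in pixels: a listed point, or the origin of a listed thing).
The state is a dict: "t": time; "joints": joint angles; "qd": joint speeds; "joint_torque": joint torques, N m; "ee_pos": TCP position; "ee_rot": TCP orientation; "wrist_force": force on the tool from outside, world axes, zero at the start; "ft_torque": the same for the moment, N m; "gripper_width": finger opening in m; "gripper_force": force on a finger pad.
Only numpy, scipy, OpenCV 4.12 (cv2) and the standard library are available. Lean on these libraries where they do the work, as an engineer would, in place of code of your own. Each camera call takes 0.05 s, during which the arm holds its last target. There are 200 camera calls.

## Working session

There is one attempt and no reset: what is moved stays moved. The work goes in short steps, Python scripts to look and compute and a shell command to move; the robot and the scene stay as the last step left them, time stands still between calls to the robot, and variables do not carry over. Pictures are saved under pics/ and viewed, at most 10 in all, crops included, and the job is handed in when it is done.

```bash
mkdir -p pics; cat > h.py <<'E'
import numpy as np, cv2
from workcell import r
from scipy.spatial.transform import Rotation as R
def ray(cam,px,s=None):
    c=r.calibration(cam); u=(px[0]-c['cx'])/c['fx']; v=(px[1]-c['cy'])/c['fy']
    if cam=='wrist':
        s=s or r.sense(); th=np.hypot(u,v); k=np.sin(th)/th if th>1e-9 else 1
        d=np.array([u*k,v*k,np.cos(th)]); T=np.eye(4); T[:3,:3]=R.from_quat(s['ee_rot']).as_matrix(); T[:3,3]=s['ee_pos']
        M=T@np.array(c['mount'])
    else: d=np.array([u,v,1.]); M=np.array(c['world_from_camera'])
    d=M[:3,:3]@d; return M[:3,3],d/np.linalg.norm(d)
def tri(rs):
    A=0;b=0
    for o,d in rs:
        P=np.eye(3)-np.outer(d,d); A=A+P; b=b+P@o
    x=np.linalg.solve(A,b); return x,[np.linalg.norm((np.eye(3)-np.outer(d,d))@(x-o)) for o,d in rs]
def atz(rr,z): o,d=rr; return o+d*(z-o[2])/d[2]
def save(cam,n): 
    im=r.capture(cam); cv2.imwrite(f'pics/{n}.png',im[:,:,::-1]); return im
E
python3 - <<'E'
from h import *
np.set_printoptions(precision=4,suppress=True)
a=save('scene','s0');b=save('top','t0');w=save('wrist','w0')
cv2.imwrite('pics/st0.png',np.hstack([cv2.resize(a,(400,300)),cv2.resize(b,(400,300))])[:,:,::-1])
for n in ['cleaner_cup','lever_tip','cleaner','narrow','rest','spatula','spatula_tip','tray']:
    rs=[]
    for c in ['scene','top','wrist']:
        q=r.tip_of(c,n)
        for k in q[:2]: print(n,c,np.round(k['at'],1),round(k['score'],2))
        if q and q[0]['score']>.3 and c!='wrist': rs.append(ray(c,q[0]['at']))
    if len(rs)>1: print('   ',*tri(rs))
print(r.sense())
E
```

```text
cleaner_cup scene [199.8 157. ] 0.95
cleaner_cup top [395.2 249.8] 0.58
    [ 0.4962 -0.2879  0.0902] [np.float64(0.0034188643261294695), np.float64(0.0034188643261295285)]
lever_tip scene [175.  131.2] 0.58
lever_tip scene [191.3 175.7] 0.56
lever_tip top [440.3 262.4] 0.67
    [ 0.466  -0.3782  0.1348] [np.float64(0.0016496449875925217), np.float64(0.001649644987592654)]
cleaner scene [190.3 177.3] 0.67
cleaner top [403.2 249.3] 0.65
cleaner top [354.  151.6] 0.41
    [ 0.5004 -0.3354 -0.0028] [np.float64(0.002908281868277813), np.float64(0.002908281868277799)]
narrow scene [418.1 242.6] 0.63
narrow top [146.6 237.2] 0.84
    [0.5237 0.3404 0.0185] [np.float64(0.0008379010588593858), np.float64(0.0008379010588594478)]
rest scene [256.4 216. ] 0.95
rest top [314.  221.5] 0.61
    [ 0.5704 -0.0933 -0.0044] [np.float64(0.0023131900412504793), np.float64(0.002313190041250475)]
spatula scene [252.1 208.7] 0.64
spatula top [315.4 220.6] 0.53
    [ 0.5715 -0.0986  0.025 ] [np.float64(0.0023356628447912123), np.float64(0.002335662844791196)]
spatula_tip scene [266.4 179. ] 0.68
spatula_tip wrist [ 25.6 387.7] 0.4
tray scene [313.2 234.3] 0.96
tray top [252.7 220.5] 0.97
tray top [396.  248.4] 0.54
tray wrist [113.2 414.8] 0.65
    [ 0.5716  0.072  -0.0107] [np.float64(0.00387309463419185), np.float64(0.003873094634191863)]
{'t': 1.35, 'joints': array([ 1.2196,  0.1304,  1.4882,  0.    ,  1.523 , -0.0854]), 'qd': array([-0.0012, -0.0001, -0.0002,  0.    , -0.0005, -0.0013]), 'joint_torque': array([  0.    , -56.9342, -50.0833,  -0.0003,   0.0019,  -0.    ]), 'ee_pos': array([0.1576, 0.5789, 0.222 ]), 'ee_rot': array([ 0.1325,  0.9912, -0.    , -0.    ]), 'wrist_force': array([-0.5522,  0.0515, -0.1982]), 'ft_torque': array([-0.0339,  0.0157,  0.0103]), 'gripper_force': 0.0, 'gripper_width': 0.08569083062062717}
```

View pics/t0.png

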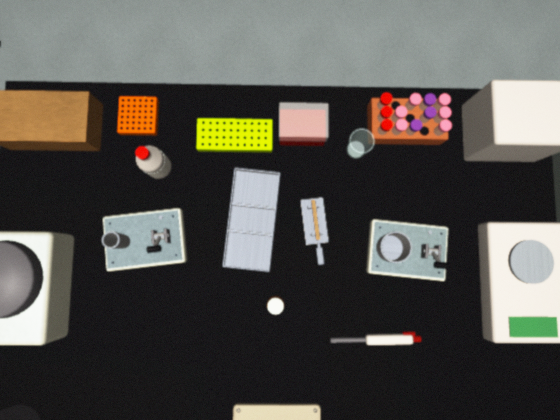

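View pics/s0.png

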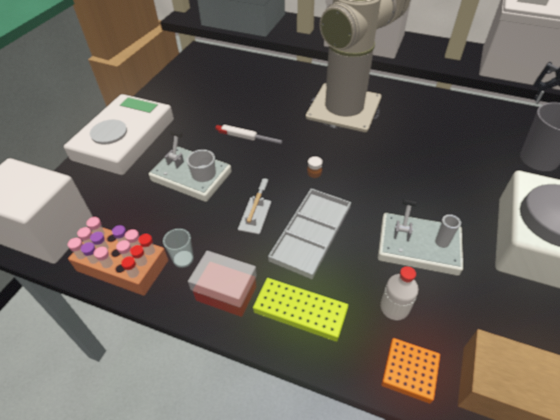

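The wide-cup unit is on the right: its cup is at top px (394,247), with the lever grip at (440,264) leaning towards the robot. The spatula is at (316,225), the tray at (252,220), and the narrow unit is on the left. I'll move over the tray and spatula and measure with the wrist camera.

```bash
python3 -m jog '[[0,0.02,-0.03,0.0045,0,0,0],[0,0.02,-0.03,0.0045,0,0,0],[0,0.02,-0.03,0.0045,0,0,0],[0,0.02,-0.03,0.0045,0,0,0],[0,0.02,-0.03,0.0045,0,0,0],[0,0.02,-0.03,0.0045,0,0,0],[0,0.02,-0.03,0.0045,0,0,0],[0,0.02,-0.03,0.0045,0,0,0],[0,0.02,-0.03,0.0045,0,0,0],[0,0.02,-0.03,0.0045,0,0,0],[0,0.02,-0.03,0.0045,0,0,0],[0,0.02,-0.03,0.0045,0,0,0],[0,0.02,-0.03,0.0045,0,0,0],[0,0.02,-0.03,0.0045,0,0,0],[0,0.02,-0.03,0.0045,0,0,0],[0,0.02,-0.03,0.0045,0,0,0],[0,0.02,-0.03,0.0045,0,0,0],[0,0,0,0,0,0,0],[0,0,0,0,0,0,0]]'
python3 - <<'E'
from h import *
import json
np.set_printoptions(precision=4,suppress=True)
s=r.sense(); save('wrist','w1')
print(s['joints'],s['ee_pos'],s['ee_rot'])
json.dump({'ee_pos':list(s['ee_pos']),'ee_rot':list(s['ee_rot'])},open('w1.json','w'))
for n in ['cleaner_cup','lever_tip','cleaner','rest','spatula','spatula_tip','tray']:
    for k in r.tip_of('wrist',n)[:2]: print(n,np.round(k['at'],1),round(k['score'],2))
r.capture('top')
for n,z in [('spatula',.035),('tray',.022),('rest',.03),('cleaner',.034)]:
    for cam in ['top','wrist']:
        q=r.trace(cam,n)
        if not q: continue
        c=max(cv2.findContours(q[0]['region'].astype('uint8'),0,1)[0],key=cv2.contourArea)[:,0]
        P=np.array([atz(ray(cam,p,s),z)[:2] for p in c])
        print(n,cam,round(q[0]['score'],2),cv2.minAreaRect((P*1000).astype('float32')))
E
```

```text
t: 2.93
ee_pos: [0.4983, 0.0673, 0.2985]
ee_rot: [0.134, 0.991, -0.0, -0.0]
wrist_force: [-0.6, 0.5, 0.1]
gripper_width: -0.0003
gripper_force: 0.0
[ 0.0322 -0.1537  1.632  -0.      1.6634 -1.2693] [0.4983 0.0673 0.2985] [ 0.1342  0.9909 -0.     -0.    ]
cleaner_cup [ 52.2 242.8] 0.95
cleaner [ 64.2 226. ] 0.91
rest [193.1 236.9] 0.67
rest [189.4 238.1] 0.4
spatula [193.8 240.9] 0.74
spatula_tip [154.3 173.2] 0.96
tray [299.4 206.6] 0.89
spatula top 0.61 ((472.8369445800781, -404.93450927734375), (67.22664642333984, 33.01111602783203), 36.06978988647461)
spatula wrist 0.89 ((540.7356567382812, -97.89231872558594), (165.0692901611328, 14.446773529052734), 5.813197135925293)
tray top 0.81 ((686.025146484375, 59.69306182861328), (40.12289047241211, 120.91793060302734), 0.6844450831413269)
tray wrist 0.8 ((572.1868896484375, 71.54158020019531), (121.05339050292969, 261.4628601074219), 84.36280822753906)
rest top 0.68 ((567.0419921875, -76.44601440429688), (115.84175109863281, 28.820714950561523), 8.287714958190918)
rest wrist 0.91 ((561.3593139648438, -72.2040023803711), (113.4070053100586, 38.3137321472168), 7.857155799865723)
cleaner top 0.95 ((497.11907958984375, -334.22589111328125), (210.708251953125, 140.77088928222656), 84.0447998046875)
cleaner wrist 0.68 ((491.14520263671875, -354.40386962890625), (282.7784729003906, 141.86524963378906), 84.15152740478516)
```

View pics/w1.png

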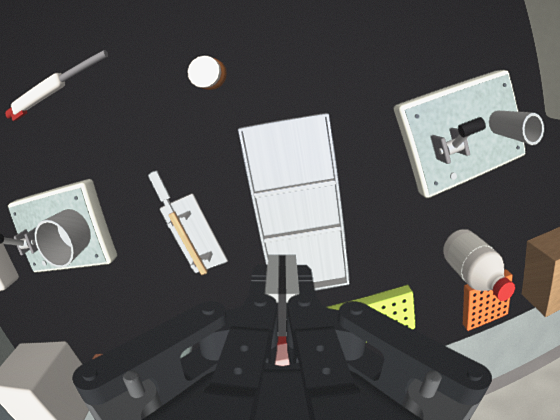

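Measured yaws are about +5.8° for the spatula, −5.6° for the tray and −6° for the wide unit. Next I'll move beside the lever and triangulate.

```bash
python3 -m jog '[[0,-0.008,-0.0365,-0.004,0,0,0.8],[0,-0.008,-0.0365,-0.004,0,0,0.8],[0,-0.008,-0.0365,-0.004,0,0,0.8],[0,-0.008,-0.0365,-0.004,0,0,0.8],[0,-0.008,-0.0365,-0.004,0,0,0.8],[0,-0.008,-0.0365,-0.004,0,0,0.8],[0,-0.008,-0.0365,-0.004,0,0,0.8],[0,-0.008,-0.0365,-0.004,0,0,0.8],[0,-0.008,-0.0365,-0.004,0,0,0.8],[0,-0.008,-0.0365,-0.004,0,0,0.8],[0,-0.008,-0.0365,-0.004,0,0,0.8],[0,-0.008,-0.0365,-0.004,0,0,0.8],[0,0,0,0,0,0,0],[0,0,0,0,0,0,0]]'
python3 - <<'E'
from h import *
import json
np.set_printoptions(precision=4,suppress=True)
s=r.sense(); save('wrist','w2'); s1=json.load(open('w1.json'))
print(s['joints'],s['ee_pos'],s['ee_rot'])
json.dump({'ee_pos':list(s['ee_pos']),'ee_rot':list(s['ee_rot'])},open('w2.json','w'))
r.capture('scene');r.capture('top')
w1={'cleaner_cup':(52.2,242.8),'cleaner':(64.2,226),'spatula':(193.8,240.9),'spatula_tip':(154.3,173.2),'rest':(193.1,236.9),'tray':(299.4,206.6)}
for n in ['cleaner_cup','lever_tip','cleaner','rest','spatula','spatula_tip','tray']:
    Q=[(k['at'],round(k['score'],2)) for k in r.tip_of('wrist',n)[:2]]; print(n,Q)
    rs=[]
    if Q: rs.append(ray('wrist',Q[0][0],s))
    if n in w1: rs.append(ray('wrist',w1[n],s1))
    if len(rs)>1: print('  wrist tri',*tri(rs))
    for c in ['scene','top']:
        q=r.tip_of(c,n)
        if q and q[0]['score']>.5: rs.append(ray(c,q[0]['at']))
    if len(rs)>1: print('  all tri',*tri(rs))
E
```

```text
t: 4.95
ee_pos: [0.4005, -0.3705, 0.2496]
ee_rot: [0.051, 0.999, 0.001, -0.001]
wrist_force: [0.0, 1.0, 0.3]
gripper_width: -0.0001
gripper_force: 0.0
[-0.8406 -0.0254  1.5995  0.      1.5692 -2.3096] [ 0.4005 -0.3705  0.2496] [ 0.0509  0.9987  0.0006 -0.0006]
cleaner_cup [([363.8, 265.7], 0.79)]
  wrist tri [ 0.5006 -0.2879  0.0893] [np.float64(0.0005714167525144329), np.float64(0.0005714167525144213)]
  all tri [ 0.5002 -0.2877  0.0936] [np.float64(0.0017044217041911034), np.float64(0.003284771041814133), np.float64(0.00612310523420089), np.float64(0.004373214401352717)]
lever_tip []
  all tri [ 0.4655 -0.3803  0.129 ] [np.float64(0.005699626961855554), np.float64(0.005699626961855446)]
cleaner []
  all tri [ 0.4975 -0.3362 -0.0008] [np.float64(0.002666074425059939), np.float64(0.004282222139625638), np.float64(0.0018578904215747504)]
rest [([463.7, 256.9], 0.79)]
  wrist tri [ 0.5729 -0.0968 -0.0056] [np.float64(0.0049950580979952214), np.float64(0.004995058097995076)]
  all tri [ 0.5727 -0.0941 -0.0065] [np.float64(0.004257737979492733), np.float64(0.006706394377630075), np.float
[... 326 characters left out ...]
406), np.float64(0.0013931484768535667), np.float64(0.0030726697103981293)]
spatula_tip [([478.3, 197.4], 0.7)]
  wrist tri [ 0.4589 -0.1058  0.029 ] [np.float64(0.001909028019948012), np.float64(0.001909028019947981)]
  all tri [ 0.4567 -0.1034  0.0332] [np.float64(0.004197397218376102), np.float64(0.003688558661708034), np.float64(0.0044535791574901555), np.float64(0.0016945666966520345)]
tray [([542.0, 246.4], 0.55)]
  wrist tri [0.5709 0.0743 0.0042] [np.float64(0.0006165494801755644), np.float64(0.0006165494801754012)]
  all tri [0.5723 0.0752 0.0018] [np.float64(0.0013081986381717763), np.float64(0.0013457711350020505), np.float64(0.007056733805752765), np.float64(0.00724297374925433)]
```

View pics/w2.png

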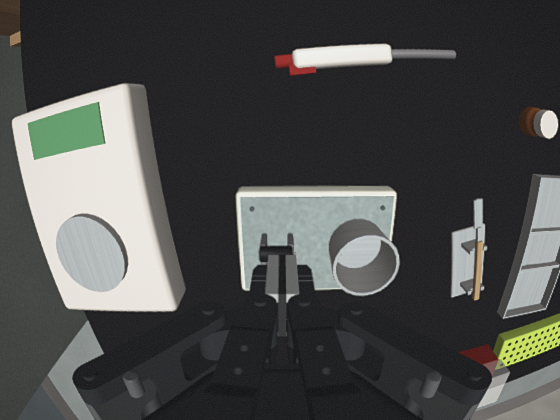

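The cup is confirmed at (0.5005, −0.288, 0.089). That puts the lever hinge near (0.49, −0.387) and the grip near x 0.46. I'll go down in front of the lever and push +x.

```bash
python3 -m jog '[[0,0.001,-0.003,-0.03,0,0,0],[0,0.001,-0.003,-0.03,0,0,0],[0,0.001,-0.003,-0.03,0,0,0],[0,0.001,-0.003,-0.03,0,0,0],[0,0,0,0,0,0,0],[0,0.01,-0.001,0,0,0,0],[0,0.01,-0.001,0,0,0,0],[0,0.01,-0.001,0,0,0,0],[0,0.01,-0.001,0,0,0,0],[0,0.01,-0.001,0,0,0,0],[0,0.01,-0.001,0,0,0,0],[0,0.01,-0.001,0,0,0,0],[0,0.01,-0.001,0,0,0,0],[0,0.01,-0.001,0,0,0,0],[0,0,0,0,0,0,0],[0,0,0,0,0,0,0]]'
python3 -m jog '[[0,-0.025,0.002,0,0,0,0],[0,-0.03,0.003,0.01,0,0,0],[0,0,0,0.035,0,0,0],[0,0,0.01,0.035,0,0,0],[0,0,0.03,0.02,0,0,0],[0,0,0.03,0.02,0,0,0],[0,0,0,0,0,0,0]]'
python3 - <<'E'
from h import *
a=save('scene','s3'); b=save('wrist','w3')
c=cv2.resize(a[110:200,130:250],None,fx=4,fy=4); cv2.imwrite('pics/s3c.png',np.hstack([c,cv2.resize(b,(480,360))])[:,:,::-1][:,:800])
print(r.sense()['joints'])
E
```

```text
t: 7.48
ee_pos: [0.4961, -0.3899, 0.1303]
ee_rot: [0.049, 0.999, 0.0, -0.0]
wrist_force: [-0.7, 0.4, -1.1]
gripper_width: -0.0003
gripper_force: 0.0
t: 8.07
ee_pos: [0.4421, -0.3128, 0.2563]
ee_rot: [0.048, 0.999, -0.002, 0.003]
wrist_force: [-0.6, 0.1, 0.9]
gripper_width: 0.0001
gripper_force: 0.0
[-7.14608798e-01 -4.12652164e-02  1.61058981e+00 -3.23479360e-04
  1.56927448e+00 -2.18846302e+00]
```

View pics/s3c.png

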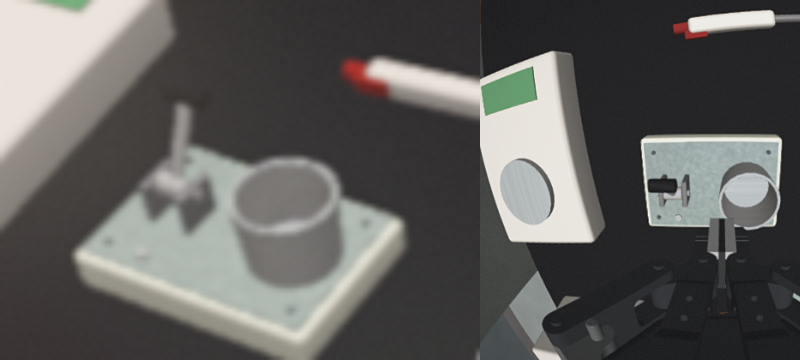

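The scene crop shows the lever still leaning to off, with the grip at about scene (176,134). I need a precise measurement of the grip.

```bash
python3 - <<'E'
from h import *
np.set_printoptions(precision=4,suppress=True)
s=r.sense(); print(s['ee_pos'])
w=save('wrist','w4'); a=save('scene','s4'); t=save('top','t4')
rs={}
for c in ['wrist','scene','top']:
    q=r.tip_of(c,'lever_tip'); print(c,[(np.round(k['at'],1),round(k['score'],2)) for k in q])
    q=r.tip_of(c,'cleaner_cup'); print(c,'cup',[(np.round(k['at'],1),round(k['score'],2)) for k in q])
    q=r.trace(c,'cleaner')
    print(c,[(np.round(k['extent']),round(k['score'],2)) for k in q])
# dark grip blob candidates in wrist near (212..)
# predicted pixels for hinge/grip poses in scene & top & wrist
def proj(cam,p):
    c=r.calibration(cam)
    if cam=='wrist':
        T=np.eye(4);T[:3,:3]=R.from_quat(s['ee_rot']).as_matrix();T[:3,3]=s['ee_pos'];M=T@np.array(c['mount'])
    else: M=np.array(c['world_from_camera'])
    q=np.linalg.inv(M)@np.r_[p,1]; x,y,z=q[:3]
    if cam=='wrist':
        rr=np.hypot(x,y);th=np.arctan2(rr,z);return np.round([c['cx']+c['fx']*th*x/rr,c['cy']+c['fy']*th*y/rr],1)
    return np.round([c['cx']+c['fx']*x/z,c['cy']+c['fy']*y/z],1)
for nm,loc in [('off',(-.0336,-.05,.1214)),('up',(0,-.05,.13)),('on',(.0336,-.05,.1214)),('hinge',(0,-.05,.06)),('cup',(0,.05,.092)),('pip+',(.05,-.05,.034))]:
    a=np.deg2rad(-6);p=np.array([.4953+np.cos(a)*loc[0]-np.sin(a)*loc[1],-.3377+np.sin(a)*loc[0]+np.cos(a)*loc[1],loc[2]])
    print(nm,p,[proj(c,p) for c in ('wrist','scene','top')])
A=cv2.resize(w[120:280,160:400],None,fx=3.3,fy=3.3);cv2.imwrite('pics/w4c.png',A[:,:,::-1])
E
```

```text
[ 0.4409 -0.3149  0.252 ]
wrist [(array([215.2, 221.7]), 0.77)]
wrist cup [(array([314.6, 239. ]), 0.85)]
wrist [(array([193., 157., 352., 271.]), 0.61)]
scene [(array([174.7, 132.2]), 0.65)]
scene cup [(array([198.9, 156.6]), 0.88)]
scene [(array([147., 134., 232., 200.]), 0.79)]
top [(array([441.3, 263.5]), 0.44)]
top cup [(array([397.5, 248.2]), 0.88), (array([147.5, 240. ]), 0.51)]
top [(array([366., 219., 451., 280.]), 0.74)]
off [ 0.4567 -0.3839  0.1214] [array([210. , 216.2]), array([176.5, 132.7]), array([441.3, 266.1])]
up [ 0.4901 -0.3874  0.13  ] [array([210.7, 252.2]), array([168.7, 137. ]), array([443.8, 251.8])]
on [ 0.5235 -0.3909  0.1214] [array([215.2, 277.6]), array([161.9, 146.3]), array([443.3, 237.8])]
hinge [ 0.4901 -0.3874  0.06  ] [array([223., 225.]), array([173.8, 155.6]), array([432.6, 252.4])]
cup [ 0.5005 -0.288   0.092 ] [array([312.4, 237.3]), array([200.2, 157.7]), array([396.7, 247.5])]
pip+ [ 0.5398 -0.3927  0.034 ] [array([228.8, 253.5]), array([165.2, 172.6]), array([430.2, 233.3])]
```

View pics/w4c.png

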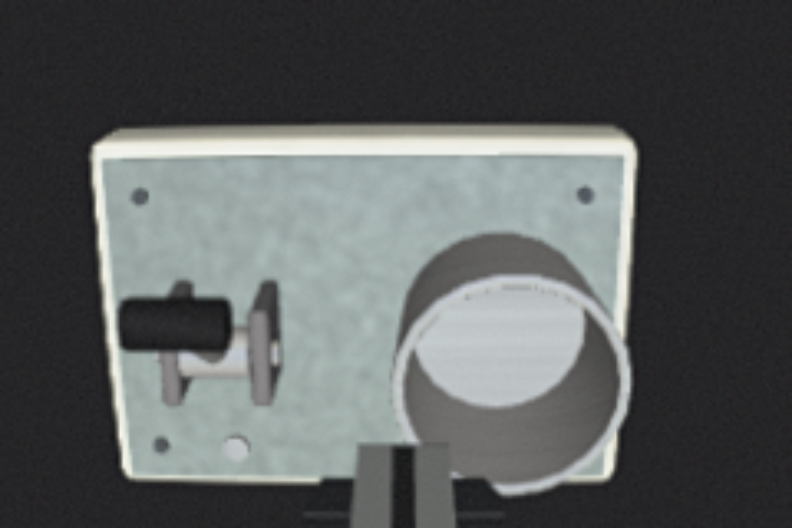

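The crop shows the lever off: the grip lies up and left of the hinge, away from the pip. I'll repeat the push in stages with the tips lower, and watch the force.

```bash
python3 -m jog '[[0,-0.009,-0.014,-0.02,0,0,0],[0,-0.009,-0.014,-0.02,0,0,0],[0,-0.009,-0.014,-0.03,0,0,0],[0,-0.009,-0.014,-0.03,0,0,0],[0,0,-0.014,-0.03,0,0,0],[0,0,0,0,0,0,0],[0,0.02,-0.002,0,0,0,0],[0,0.01,0,0,0,0,0]]'
for i in 1 2; do python3 -m jog '[[0,0.01,-0.001,0,0,0,0],[0,0.01,-0.001,0,0,0,0],[0,0,0,0,0,0,0]]' | grep -E 'ee_pos|force'
python3 -c "
from h import *
r.capture('scene');print([(np.round(k['at'],1),round(k['score'],2)) for k in r.tip_of('scene','lever_tip')])"; done
```

```text
t: 9.43
ee_pos: [0.4356, -0.3872, 0.121]
ee_rot: [0.05, 0.999, 0.0, 0.0]
wrist_force: [0.5, 0.1, 1.1]
gripper_width: -0.0001
gripper_force: 0.0
ee_pos: [0.457, -0.3892, 0.1219]
wrist_force: [0.0, -0.8, 0.2]
gripper_force: 0.0
[(array([175.5, 129.4]), 0.54)]
ee_pos: [0.4763, -0.3912, 0.1208]
wrist_force: [0.4, -0.8, 0.2]
gripper_force: 0.0
[(array([415.4, 242.1]), 0.53), (array([173.4, 134.2]), 0.5)]
```

```bash
python3 - <<'E'
from h import *
w=save('wrist','w5'); a=save('scene','s5')
cv2.imwrite('pics/c5.png',np.hstack([cv2.resize(a[90:200,130:250],(436,400)),cv2.resize(w[150:300,210:345],(360,400))])[:,:,::-1])
E
```

```text
(no output)
```

View pics/c5.png

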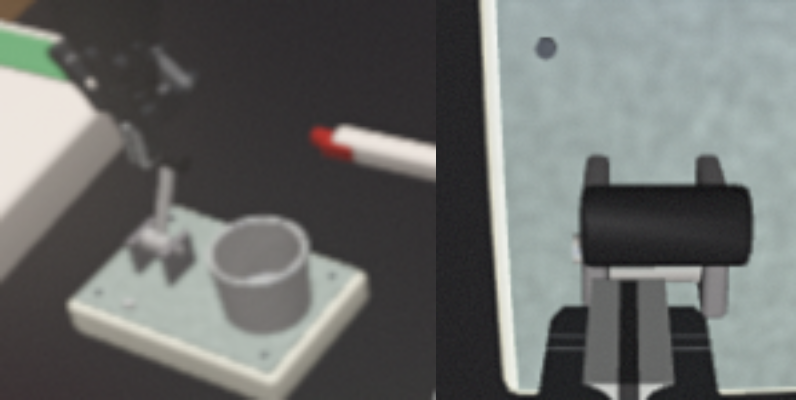

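```bash
python3 - <<'E'
from h import *
np.set_printoptions(precision=4,suppress=True)
c=r.calibration('wrist');M=np.array(c['mount']);print(M,c['fx'],c['cx'],c['cy'])
for x in (-.011,0,.011):
  for z in (0,.01,.022,.035):
    q=np.linalg.inv(M)@[x,0,z,1];rr=np.hypot(q[0],q[1]);th=np.arctan2(rr,q[2]);print(x,z,[c['cx']+c['fx']*th*q[0]/rr,c['cy']+c['fy']*th*q[1]/rr])
s=r.sense();print(s['ee_pos'],R.from_quat(s['ee_rot']).as_matrix())
# bar centre px in this picture -> ray at z
for p in [(210+(667-436)/2.667,150+225/2.667)]:
  for z in (.115,.121,.13): print(z,atz(ray('wrist',p,s),z))
E
```

```text
[[ 0.0001 -0.9484 -0.317   0.0824]
 [ 1.      0.0003 -0.0007  0.0009]
 [ 0.0008 -0.317   0.9484 -0.1517]
 [ 0.      0.      0.      1.    ]] 325.19226210127806 281.7530793316785 206.08403592948568
-0.011 0 [np.float64(280.33403627162164), np.float64(280.63620880776364)]
-0.011 0.01 [np.float64(280.41576616838313), np.float64(271.5041900652905)]
-0.011 0.022 [np.float64(280.5048057711078), np.float64(261.605350330919)]
-0.011 0.035 [np.float64(280.59152908188), np.float64(252.0131035662145)]
0 0 [np.float64(280.2955415913785), np.float64(262.98074110445003)]
0 0.01 [np.float64(280.3826698111416), np.float64(254.4266350504315)]
0 0.022 [np.float64(280.4770082365067), np.float64(245.20916317813095)]
0 0.035 [np.float64(280.5683365405242), np.float64(236.3291391849106)]
0.011 0 [np.float64(280.2580392923559), np.float64(244.21997674472502)]
0.011 0.01 [np.float64(280.3506251009079), np.float64(236.38443108521878)]
0.011 0.022 [np.float64(280.4502624449185), np.float64(227.99007002371064)]
0.011 0.035 [np.float64(280.5461475624454), np.float64(219.94843022133912)]
[ 0.4744 -0.391   0.1203] [[-0.9952  0.098  -0.0004]
 [ 0.098   0.9952  0.0002]
 [ 0.0004  0.0002 -1.    ]]
0.115 [ 0.4611 -0.3811  0.115 ]
0.121 [ 0.4585 -0.3811  0.121 ]
0.13 [ 0.4546 -0.3812  0.13  ]
```

The wrist geometry shows the fingertips skimming over the bar, so the shut tips don't reach as far down as assumed. I'll back off, go about 23 mm lower and push again in stages.

```bash
python3 -m jog '[[0,-0.02,0,0.01,0,0,0],[0,-0.03,0.003,0,0,0,0],[0,-0.03,0.003,0,0,0,0],[0,0,0,-0.02,0,0,0],[0,0,0,-0.012,0,0,0],[0,0.02,-0.002,0,0,0,0],[0,0.015,0,0,0,0,0],[0,0,0,0,0,0,0]]' | grep -E 't:|ee_pos|force'
for i in 1 2; do python3 -m jog '[[0,0.01,-0.001,0,0,0,0],[0,0.01,-0.001,0,0,0,0],[0,0,0,0,0,0,0]]' | grep -E 'ee_pos|force'
python3 -c "
from h import *
r.capture('scene');print([(np.round(k['at'],1),round(k['score'],2)) for k in r.tip_of('scene','lever_tip')]);r.capture('wrist');print([(np.round(k['at'],1),round(k['score'],2)) for k in r.tip_of('wrist','lever_tip')])"; done
```

```text
t: 10.9
ee_pos: [0.4315, -0.3866, 0.0977]
ee_rot: [0.049, 0.999, 0.0, 0.0]
wrist_force: [-0.3, -0.8, -0.0]
gripper_force: 0.0
ee_pos: [0.4512, -0.3892, 0.0985]
wrist_force: [-0.4, -0.5, -1.8]
gripper_force: 1.8
[(array([175.5, 134.1]), 0.44)]
[]
ee_pos: [0.4714, -0.3914, 0.099]
wrist_force: [-0.1, 0.2, 0.4]
gripper_force: 0.0
[(array([167.1, 137. ]), 0.47)]
[(array([301. , 349.2]), 0.87)]
```

The grip has moved to scene (167,137), about upright. Two more steps should take it over.

```bash
python3 -m jog '[[0,0.01,-0.001,0,0,0,0],[0,0.01,-0.001,0,0,0,0],[0,0,0,0,0,0,0],[0,0,0,0,0,0,0]]' | grep -E 't:|ee_pos|force'
python3 -m jog '[[0,-0.03,0.003,0,0,0,0],[0,-0.035,0.003,0,0,0,0],[0,-0.01,0,0.035,0,0,0],[0,0,0,0.04,0,0,0],[0.05,0,0,0.04,0,0,0],[0.05,0,0.03,0.02,0,0,1],[0.05,0,0,0,0,0,0]]' | grep -E 't:|ee_pos|force'
python3 - <<'E'
from h import *
w=save('wrist','w6'); a=save('scene','s6')
print([(np.round(k['at'],1),round(k['score'],2)) for k in r.tip_of('scene','lever_tip')],[(np.round(k['at'],1),round(k['score'],2)) for k in r.tip_of('wrist','lever_tip')])
cv2.imwrite('pics/c6.png',np.hstack([cv2.resize(a[90:200,130:250],(327,300)),cv2.resize(w,(400,300))])[:,:,::-1])
E
```

```text
t: 12.13
ee_pos: [0.4895, -0.393, 0.0984]
ee_rot: [0.049, 0.999, 0.0, -0.0]
wrist_force: [-0.8, -0.5, 0.2]
gripper_force: 0.0
t: 12.72
ee_pos: [0.4162, -0.3566, 0.2406]
ee_rot: [0.04, 0.999, -0.003, 0.004]
wrist_force: [0.2, 0.3, -0.3]
gripper_force: 0.0
[(array([160.1, 147.9]), 0.45)] [(array([261.1, 300.3]), 0.97)]
```

View pics/c6.png

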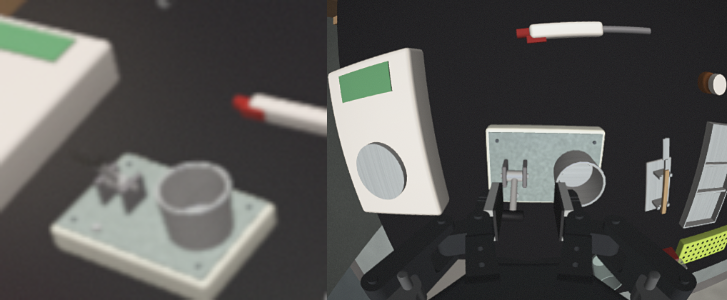

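The lever is on: scene tip (160,148) against a predicted on position of (162,146). Before grasping I'll check the real fingertip depth from the pad gap in this wrist picture, where the opening is known.

```bash
python3 - <<'E'
from h import *
s=r.sense();print(s['gripper_width'],s['ee_pos'])
w=cv2.imread('pics/w6.png')
cv2.imwrite('pics/c7.png',cv2.resize(w[240:350,210:360],(750,550),interpolation=cv2.INTER_CUBIC))
E
```

```text
0.0498101441244341 [ 0.41373274 -0.35677198  0.23191853]
```

View pics/c7.png

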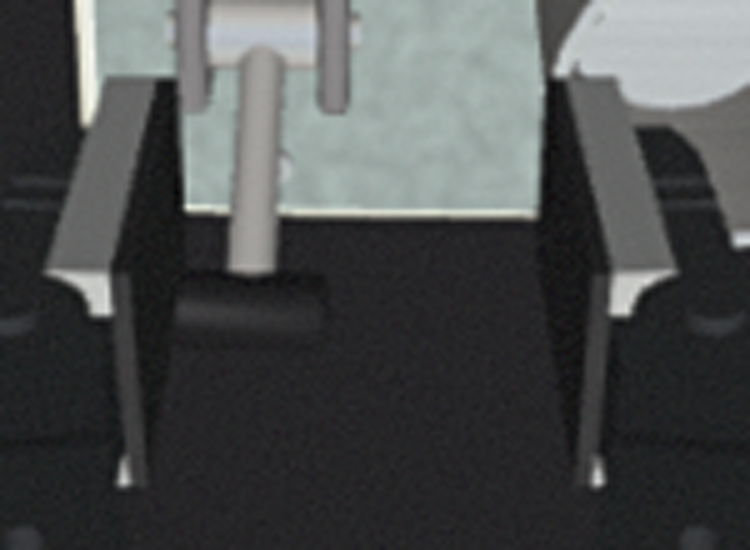

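The lever evidence (skimming at TCP z 0.130 and 0.121, contact at 0.098) and the picture (near pad face tip at row 255) both suggest the tips sit near TCP −13 mm, not +22. I'll test that safely at the spatula, by closing above it first.

```bash
python3 -m jog '[[0.05,0.0165,0.029,0,0,0,1.15],[0.05,0.0165,0.029,0,0,0,1.15],[0.05,0.0165,0.029,0,0,0,1.15],[0.05,0.0165,0.029,0,0,0,1.15],[0.05,0.0165,0.029,0,0,0,1.15],[0.05,0.0165,0.029,0,0,0,1.15],[0.05,0.0165,0.029,0,0,0,1.15],[0.05,0.0165,0.029,0,0,0,1.15],[0.05,0.0165,0.029,-0.01,0,0,1.15],[0.05,0,0,-0.04,0,0,0],[0.05,0,0,-0.04,0,0,0],[0.05,0,0,-0.03,0,0,0],[0.05,0,0,0,0,0,0],[0.05,0,0,0,0,0,0]]'
python3 - <<'E'
from h import *
np.set_printoptions(precision=4,suppress=True)
s=r.sense(); w=save('wrist','w8'); print(s['ee_pos'],s['joints'],np.degrees(np.arctan2(*R.from_quat(s['ee_rot']).as_matrix()[[1,0],1])))
for n in ['spatula','spatula_tip','rest']:
  for k in r.tip_of('wrist',n)[:1]: print(n,k['at'],round(k['score'],2),atz(ray('wrist',k['at'],s),0 if n=='rest' else .031))
q=r.trace('wrist','spatula')
if q:
  c=max(cv2.findContours(q[0]['region'].astype('uint8'),0,1)[0],key=cv2.contourArea)[:,0]
  P=np.array([atz(ray('wrist',p,s),.037)[:2] for p in c]); print(cv2.minAreaRect((P*1000).astype('float32')))
cv2.imwrite('pics/c8.png',cv2.resize(w[150:420,180:400],(652,800//1*600//600 if 0 else 800))[:600] if 0 else cv2.resize(w[140:350,150:400],(714,600)))
cv2.imwrite('pics/c8.png',cv2.resize(w[140:350,150:400],(714,600))[:,:,::-1])
E
```

```text
t: 14.08
ee_pos: [0.5602, -0.0958, 0.1099]
ee_rot: [-0.05, 0.999, 0.001, -0.004]
wrist_force: [0.3, 0.1, 1.1]
gripper_width: 0.05
gripper_force: 0.0
[ 0.5602 -0.0958  0.1099] [-0.2594  0.1339  1.6932 -0.0002  1.3223 -1.9296] 95.69818653447285
spatula [284.1, 226.5] 0.83 [ 0.5706 -0.0919  0.031 ]
spatula_tip [279.3, 74.1] 0.91 [ 0.4587 -0.1065  0.031 ]
((541.5001831054688, -97.19572448730469), (166.3203887939453, 13.570639610290527), 7.570189952850342)
```

View pics/c8.png

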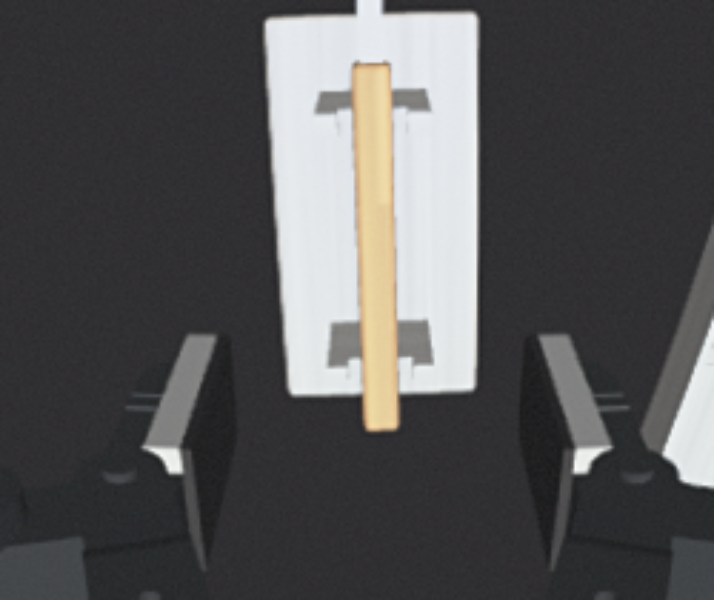

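The spatula line is confirmed: yaw 7.4°, origin about (0.572, −0.0925). Next I'll go down to TCP z 0.047 and close as a test.

```bash
python3 -m jog '[[0.04,0.001,0.001,-0.03,0,0,1.6],[0.04,0,0,-0.025,0,0,0],[0.04,0,0,-0.008,0,0,0],[0.01,0,0,0,0,0,0],[0,0,0,0,0,0,0],[0,0,0,0,0,0,0],[0,0,0,0,0,0,0]]' 25
```

```text
t: 14.92
ee_pos: [0.5657, -0.0955, 0.0528]
ee_rot: [-0.064, 0.998, -0.001, 0.002]
wrist_force: [-0.1, 0.5, 0.5]
gripper_width: -0.0004
gripper_force: 0.0
```

It closed fully above the handle, so the tips are indeed higher than stated. I'll open, go 20 mm lower and try again.

```bash
python3 -c "
from h import *
for i in range(3): print(r.sense()['ee_pos']); r.capture('top')"
python3 -m jog '[[0.04,0,0,0.004,0,0,0],[0.04,0,0,0,0,0,0],[0.04,0,0,0,0,0,0],[0.04,0,0,-0.012,0,0,0],[0.04,0,0,-0.012,0,0,0],[0,0,0,0,0,0,0],[0,0,0,0,0,0,0],[0,0,0,0,0,0,0],[0,0,0,0,0,0,0]]' 25
```

```text
[ 0.56571921 -0.09551925  0.05279806]
[ 0.56547148 -0.09543119  0.05247773]
[ 0.56522543 -0.09535237  0.05213188]
t: 15.82
ee_pos: [0.5642, -0.0951, 0.0305]
ee_rot: [-0.064, 0.998, -0.0, -0.0]
wrist_force: [-1.3, -0.6, -0.9]
gripper_width: 0.0084
gripper_force: 24.3
```

```bash
python3 -m jog '[[0.03,0,0,0,0,0,0],[0.03,0,0,0,0,0,0],[0.03,0,0,-0.005,0,0,0],[0.03,0,0,-0.004,0,0,0],[0.03,0,0,0,0,0,0]]' 25
python3 -m jog '[[0,0,0,0,0,0,0],[0,0,0,0,0,0,0],[0,0,0,0,0,0,0],[0,0,0,0,0,0,0]]' 40
python3 - <<'E'
from h import *
w=save('wrist','w9');print(r.sense()['ee_pos'])
cv2.imwrite('pics/c9.png',cv2.resize(w[150:330,180:380],(666,600)))
cv2.imwrite('pics/c9.png',cv2.resize(w[150:330,180:380],(666,600))[:,:,::-1])
E
```

```text
t: 16.23
ee_pos: [0.5633, -0.0948, 0.0203]
ee_rot: [-0.064, 0.998, 0.0, -0.001]
wrist_force: [-0.5, -1.0, 0.4]
gripper_width: 0.0298
gripper_force: 0.0
t: 16.57
ee_pos: [0.5642, -0.0951, 0.0216]
ee_rot: [-0.064, 0.998, -0.0, 0.0]
wrist_force: [0.3, -0.0, 0.4]
gripper_width: 0.0084
gripper_force: 41.9
[ 0.56415003 -0.09506896  0.02156498]
```

View pics/c9.png

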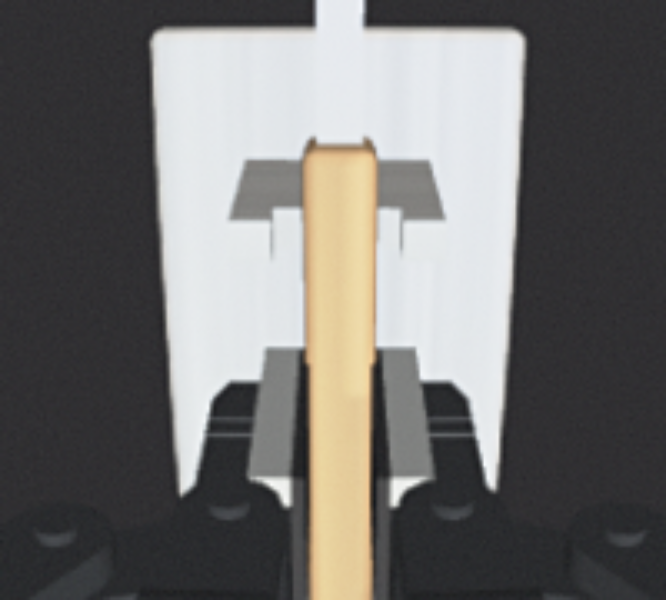

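The grip is firm: width 8.4 mm at 42 N, with the tip at tool (0.106, 0, −0.010). Now lift, move to the cup, yaw −20° and tilt 48°.

```bash
python3 -m jog '[[0,0,0,0.015,0,0,0],[0,0,0,0.03,0,0,0],[0,0,0,0.04,0,0,0],[0,0,0,0.04,0,0,0],[0,0,0,0.04,0,0,0],[0,-0.001,-0.026,0.0025,0,0,-2.5],[0,-0.001,-0.026,0.0025,0,0,-2.5],[0,-0.001,-0.026,0.0025,0,0,-2.5],[0,-0.001,-0.026,0.0025,0,0,-2.5],[0,-0.001,-0.026,0.0025,0,0,-2.5],[0,-0.001,-0.026,0.0025,0,0,-2.5],[0,-0.001,-0.026,0.0025,0,0,-2.5],[0,-0.001,-0.026,0.0025,0,0,-2.5],[0,0,0,0,-1.5,-6.7,0],[0,0,0,0,-1.5,-6.7,0],[0,0,0,0,-1.5,-6.7,0],[0,0,0,0,-1.5,-6.7,0],[0,0,0,0,-1.5,-6.7,0],[0,0,0,0,-1.5,-6.7,0],[0,0,0,0,-1.5,-6.7,0]]'
python3 -m jog '[[0,0,0,0,0,0,0],[0,0,0,0,0,0,0],[0,0,0,0,0,0,0]]'
python3 - <<'E'
from h import *
np.set_printoptions(precision=4,suppress=True)
s=r.sense(); Rm=R.from_quat(s['ee_rot']).as_matrix(); p=s['ee_pos']
print(s['joints'],p); print(Rm); print('tip',p+Rm@[.106,0,-.010])
a=save('scene','s10');b=save('top','t10'); w=save('wrist','w10')
rs=[]
for c in ['scene','top','wrist']:
    q=r.tip_of(c,'spatula_tip'); print(c,[(np.round(k['at'],1),round(k['score'],2)) for k in q])
    if q: rs.append(ray(c,q[0]['at'],s))
if len(rs)>1: print(tri(rs))
E
```

```text
t: 18.28
ee_pos: [0.5557, -0.3036, 0.2074]
ee_rot: [0.101, 0.908, -0.046, 0.404]
wrist_force: [2.3, 2.2, -0.3]
gripper_width: 0.0083
gripper_force: 42.0
t: 18.53
ee_pos: [0.5568, -0.304, 0.2087]
ee_rot: [0.101, 0.909, -0.045, 0.401]
wrist_force: [-0.2, -0.1, 0.9]
gripper_width: 0.0088
gripper_force: 42.0
[-0.8391 -0.4138  2.2315  0.7006  0.7253 -2.5813] [ 0.5568 -0.304   0.2087]
[[-0.6583  0.2191  0.7202]
 [ 0.1476  0.9757 -0.162 ]
 [-0.7381 -0.0003 -0.6746]]
tip [ 0.4798 -0.2868  0.1372]
scene [(array([178.2, 132.9]), 0.7), (array([201.7, 143. ]), 0.65), (array([258.9, 214.8]), 0.19)]
top [(array([400.8, 257. ]), 0.59), (array([394.7, 248.6]), 0.5)]
wrist [(array([146.4, 119.1]), 0.73), (array([282.4,  48.7]), 0.72)]
(array([ 0.4835, -0.3221,  0.1597]), [np.float64(0.026798516070763546), np.float64(0.04367414880808799), np.float64(0.022960185863047794)])
```

Joint 6 is near its limit, so I'll yaw 12° more and check the tip from the plausible candidates before going down.

```bash
python3 -m jog '[[0,-0.002,-0.002,0,0,0,-6],[0,-0.002,-0.004,0,0,0,-6],[0,0,0,0,0,0,0],[0,0,0,0,0,0,0]]' | grep -E 't:|ee_pos'
python3 - <<'E'
from h import *
np.set_printoptions(precision=4,suppress=True)
s=r.sense(); Rm=R.from_quat(s['ee_rot']).as_matrix(); p=s['ee_pos']
print(s['joints'],p); print('tip',p+Rm@[.106,0,-.010])
r.capture('scene');r.capture('top');r.capture('wrist')
Q={c:r.tip_of(c,'spatula_tip') for c in ['scene','top','wrist']}
for c in Q: print(c,[(np.round(k['at'],1),round(k['score'],2)) for k in Q[c]])
import itertools
L=[(tri([ray(c,k['at'],s) for c,k in zip(Q,ks)])) for ks in itertools.product(*Q.values())]
L.sort(key=lambda t:max(t[1])); print(L[:2])
for k in r.tip_of('wrist','cleaner_cup'): print('cup',k['at'],k['score'],atz(ray('wrist',k['at'],s),.092))
E
```

```text
t: 19.17
ee_pos: [0.5533, -0.3062, 0.2054]
ee_rot: [0.173, 0.899, -0.076, 0.394]
[-0.7422 -0.468   2.2732  0.4792  0.5983 -2.2279] [ 0.5533 -0.3062  0.2054]
tip [ 0.4797 -0.2768  0.1343]
scene [(array([204.6, 140.3]), 0.57)]
top [(array([395.7, 253. ]), 0.75)]
wrist [(array([280.4,  51.1]), 0.95)]
[(array([ 0.4816, -0.2747,  0.1399]), [np.float64(0.003290178881436899), np.float64(0.005528044238226322), np.float64(0.0038780164705220035)])]
cup [282.9, 35.7] 0.87 [ 0.5022 -0.2846  0.092 ]
```

The tip is at (0.481, −0.276, 0.137), against a target of (0.482, −0.280). I'll lower the blade to about 42 mm below the rim and hold.

```bash
python3 -m jog '[[0,0.002,-0.004,-0.01,0,0,0],[0,0,0,-0.02,0,0,0],[0,0,0,-0.02,0,0,0],[0,0,0,-0.02,0,0,0],[0,0,0,-0.014,0,0,0],[0,0,0,0,0,0,0],[0,0,0,0,0,0,0]]'
python3 - <<'E'
from h import *
np.set_printoptions(precision=4,suppress=True)
s=r.sense(); Rm=R.from_quat(s['ee_rot']).as_matrix(); p=s['ee_pos']
print(s['joints'],p); print('tip',p+Rm@[.106,0,-.010])
a=save('scene','s11')
cv2.imwrite('pics/c11.png',cv2.resize(a[90:200,130:250],(654,600))[:,:,::-1])
E
```

```text
t: 20.1
ee_pos: [0.5538, -0.3111, 0.1197]
ee_rot: [0.176, 0.899, -0.076, 0.393]
wrist_force: [-0.1, -0.5, 0.4]
gripper_width: 0.0087
gripper_force: 42.0
[-0.7485 -0.3035  2.3246  0.694   0.4205 -2.4707] [ 0.5538 -0.3111  0.1197]
tip [ 0.4803 -0.281   0.0487]
```

```bash
python3 -m jog '[[0,0,0,0,0,0,0],[0,0,0,0,0,0,0],[0,0,0,0,0,0,0],[0,0,0,0,0,0,0],[0,0,0,0,0,0,0],[0,0,0,0,0,0,0],[0,0,0,0,0,0,0],[0,0,0,0,0,0,0],[0,0,0,0,0,0,0]]'
```

```text
t: 20.9
ee_pos: [0.5544, -0.3113, 0.1208]
ee_rot: [0.176, 0.899, -0.076, 0.394]
wrist_force: [-0.2, -0.0, -0.4]
gripper_width: 0.0083
gripper_force: 42.0
```

The blade was dipped 43 mm below the rim for more than 0.9 s with no contact force. Next: lift out, level the spatula and carry it over the tray.

```bash
python3 -m jog '[[0,0,0,0.02,0,0,0],[0,0,0,0.035,0,0,0],[0,0,0,0.035,0,0,0],[0,0,0.01,0,2.86,6.24,0],[0,0,0.01,0,2.86,6.24,0],[0,0,0.01,0,2.86,6.24,0],[0,0,0.01,0,2.86,6.24,0],[0,0,0.01,0,2.86,6.24,0],[0,0,0.01,0,2.86,6.24,0],[0,0,0.01,0,2.86,6.24,0],[0,0.002,0.035,0,0,0,2.1],[0,0.002,0.035,0,0,0,2.1],[0,0.002,0.035,0,0,0,2.1],[0,0.002,0.035,0,0,0,2.1],[0,0.002,0.035,0,0,0,2.1],[0,0.002,0.035,0,0,0,2.1],[0,0.002,0.035,0,0,0,2.1],[0,0.002,0.035,0,0,0,2.1],[0,0.002,0.035,0,0,0,2.1]]'
python3 -m jog '[[0,0,0,0,0,0,0],[0,0,0,0,0,0,0],[0,0,0,0,0,0,0]]'
cat > m.py <<'E'
from h import *
np.set_printoptions(precision=4,suppress=True)
s=r.sense(); Rm=R.from_quat(s['ee_rot']).as_matrix(); p=s['ee_pos']
print(p,'tip',p+Rm@[.106,0,-.010],'toolx',Rm[:,0],'tooly',Rm[:,1])
save('wrist','wm%.0f'%(s['t']*100));r.capture('scene');r.capture('top')
for cam in ['scene','top','wrist']:
    q=r.tip_of(cam,'spatula_tip');
    if q: print(cam,'tip',q[0]['at'],round(q[0]['score'],2), atz(ray(cam,q[0]['at'],s),(p+Rm@[.106,0,-.010])[2]))
for n,z in [('tray',.022),('spatula',p[2]+.015)]:
    for cam in ['wrist','top']:
        for k in r.trace(cam,n)[:1]:
            c=max(cv2.findContours(k['region'].astype('uint8'),0,1)[0],key=cv2.contourArea)[:,0]
            P=np.array([atz(ray(cam,x,s),z)[:2] for x in c]);print(n,cam,round(k['score'],2),cv2.minAreaRect((P*1000).astype('float32')))
    for cam in ['scene','top','wrist']:
        q=r.tip_of(cam,n)
        if q: print('  ',n,cam,round(q[0]['score'],2),atz(ray(cam,q[0]['at'],s),.0 if n=='tray' else p[2]+.0085))
E
python3 m.py
```

```text
t: 22.48
ee_pos: [0.5723, 0.0754, 0.2108]
ee_rot: [0.035, 0.999, 0.017, -0.006]
wrist_force: [0.7, -1.0, -0.0]
gripper_width: 0.0085
gripper_force: 42.0
t: 22.73
ee_pos: [0.5724, 0.0734, 0.2107]
ee_rot: [0.036, 0.999, 0.017, -0.006]
wrist_force: [-0.1, -0.3, -0.8]
gripper_width: 0.0082
gripper_force: 42.0
[0.5724 0.0734 0.2107] tip [0.4668 0.0806 0.222 ] toolx [-0.9974  0.071   0.0128] tooly [0.0714 0.9969 0.0327]
scene tip [335.6, 142.1] 0.68 [0.4559 0.0846 0.222 ]
top tip [238.9, 262.4] 0.62 [0.4618 0.0829 0.222 ]
wrist tip [283.4, 52.0] 0.98 [0.4689 0.0819 0.222 ]
tray top 0.93 ((514.6087646484375, 78.7791976928711), (120.48096466064453, 144.95826721191406), 87.10901641845703)
   tray scene 0.93 [0.5837 0.0754 0.    ]
   tray top 0.87 [0.5768 0.0704 0.    ]
   tray wrist 0.79 [0.573  0.0752 0.    ]
spatula wrist 0.96 ((550.4332275390625, 74.92007446289062), (13.902519226074219, 165.94857788085938), 85.6236801147461)
spatula top 0.78 ((507.7640075683594, 77.4864730834961), (15.253823280334473, 77.85051727294922), 88.69195556640625)
   spatula scene 0.7 [0.5873 0.0681 0.2192]
   spatula top 0.18 [ 0.5497 -0.0723  0.2192]
   spatula wrist 0.79 [0.5798 0.0746 0.2192]
```

The spatula is over the tray with a residual tilt of about 2°. I'll correct that, align the yaw to the tray and descend, watching the force.

```bash
python3 -m jog '[[0,0,0.0005,-0.02,-1.9,-0.6,-1.5],[0,0,0,-0.04,0,0,0],[0,0,0,-0.04,0,0,0],[0,0,0,-0.03,0,0,0],[0,0,0,-0.02,0,0,0],[0,0,0,0,0,0,0],[0,0,0,0,0,0,0]]' | grep -E 't:|ee|wrist'
python3 m.py
```

```text
t: 24.12
ee_pos: [0.5713, 0.0741, 0.06]
ee_rot: [0.049, 0.999, 0.0, -0.001]
wrist_force: [0.9, 0.2, 1.1]
[0.5713 0.0741 0.06  ] tip [0.4658 0.0845 0.0702] toolx [-0.9952  0.0975  0.0023] tooly [0.0975 0.9952 0.0006]
top tip [242.0, 260.2] 0.58 [0.4668 0.0884 0.0702]
wrist tip [280.1, 50.6] 0.75 [0.4672 0.0844 0.0702]
tray wrist 0.91 ((536.4603271484375, 75.25460815429688), (120.53758239746094, 186.82382202148438), 84.35710906982422)
tray top 0.55 ((504.7669677734375, 88.90816497802734), (121.09480285644531, 100.11707305908203), 0.7987386584281921)
   tray top 0.55 [0.575  0.0656 0.    ]
   tray wrist 0.89 [0.5746 0.0724 0.    ]
spatula wrist 0.7 ((549.92236328125, 76.95503997802734), (14.061634063720703, 167.71658325195312), 84.63114929199219)
spatula top 0.57 ((505.3384094238281, 81.7779541015625), (17.539400100708008, 76.29170227050781), 88.53740692138672)
   spatula scene 0.53 [0.5698 0.0773 0.0685]
   spatula wrist 0.63 [0.5809 0.0761 0.0685]
```

```bash
python3 -m jog '[[0,0,-0.001,-0.025,0,0,0],[0,0,0,-0.015,0,0,0],[0,0,0,0,0,0,0],[0,0,0,0,0,0,0]]' | grep -E 't:|ee_pos|wrist'
for i in 1 2; do python3 -m jog '[[0,0,0,-0.004,0,0,0],[0,0,0,0,0,0,0]]' | grep -E 'ee_pos|wrist'; done
```

```text
t: 25.25
ee_pos: [0.5712, 0.0731, 0.0199]
ee_rot: [0.049, 0.999, 0.0, -0.001]
wrist_force: [0.2, 1.1, -0.1]
ee_pos: [0.5731, 0.0732, 0.0176]
wrist_force: [-0.2, -0.0, -0.5]
ee_pos: [0.5726, 0.0732, 0.0131]
wrist_force: [-0.5, -0.4, -1.3]
```

```bash
for i in 1 2; do python3 -m jog '[[0,0,0,-0.0015,0,0,0],[0,0,0,0,0,0,0],[0,0,0,0,0,0,0]]' | grep -E 'ee_pos|wrist'; done
```

```text
ee_pos: [0.5724, 0.0732, 0.0115]
wrist_force: [-0.1, 0.2, -1.0]
ee_pos: [0.5723, 0.0731, 0.0098]
wrist_force: [-0.2, -1.2, -0.2]
```

```bash
for i in 1 2 3; do python3 -m jog '[[0,0,0,-0.001,0,0,0],[0,0,0,0,0,0,0],[0,0,0,0,0,0,0]]' | grep -E 'ee_pos|wrist'; done
```

```text
ee_pos: [0.5726, 0.0731, 0.0093]
wrist_force: [-1.8, -1.2, 4.7]
ee_pos: [0.5726, 0.0732, 0.0092]
wrist_force: [-7.4, -0.8, 12.7]
ee_pos: [0.5727, 0.0731, 0.0091]
wrist_force: [-11.7, -0.7, 22.2]
```

Contact came at TCP z 0.0093, as predicted. I'll unload, release and retreat.

```bash
python3 -m jog '[[0,0,0,0.0025,0,0,0],[0,0,0,0,0,0,0],[0,0,0,0,0,0,0]]' 20 | grep -E 'ee_pos|wrist'
python3 -m jog '[[0.03,0,0,0,0,0,0],[0.03,0,0,0,0,0,0],[0.03,0,0,0,0,0,0],[0.03,0,0,0.01,0,0,0],[0.03,0,0,0.03,0,0,0],[0.03,0,0,0.04,0,0,0],[0.03,0,0,0.04,0,0,0],[0.03,0,0,0.04,0,0,0],[0.03,0,0,0,0,0,0],[0.03,0,0,0,0,0,0]]'
python3 - <<'E'
from h import *
np.set_printoptions(precision=4,suppress=True)
s=r.sense();w=save('wrist','w20');r.capture('scene');r.capture('top')
rs=[]
for n in ['spatula_tip','spatula','lever_tip','tray']:
    Q={c:r.tip_of(c,n) for c in ['scene','top','wrist']}
    for c in Q: print(n,c,[(np.round(k['at'],1),round(k['score'],2),np.round(atz(ray(c,k['at'],s),{'spatula_tip':.02,'lever_tip':.121,'tray':0}.get(n,.018)),3)) for k in Q[c][:2]])
    q=[ray(c,Q[c][0]['at'],s) for c in Q if Q[c] and Q[c][0]['score']>.5]
    if len(q)>1: print('  tri',*tri(q))
for n,z in [('spatula',.025),('tray',.022)]:
    for k in r.trace('wrist',n)[:1]:
        c=max(cv2.findContours(k['region'].astype('uint8'),0,1)[0],key=cv2.contourArea)[:,0]
        P=np.array([atz(ray('wrist',x,s),z)[:2] for x in c]);print(n,round(k['score'],2),cv2.minAreaRect((P*1000).astype('float32')))
E
```

```text
ee_pos: [0.5725, 0.0731, 0.0093]
wrist_force: [1.0, 0.9, 2.8]
t: 27.92
ee_pos: [0.5751, 0.0733, 0.1744]
ee_rot: [0.049, 0.999, 0.001, 0.004]
wrist_force: [1.2, 0.8, -1.5]
gripper_width: 0.0303
gripper_force: 0.0
spatula_tip scene [(array([330.5, 201.7]), 0.57, array([0.468, 0.091, 0.02 ])), (array([199.4, 155.9]), 0.22, array([ 0.427, -0.344,  0.02 ]))]
spatula_tip top [(array([242.4, 261.4]), 0.49, array([0.464, 0.091, 0.02 ]))]
spatula_tip wrist [(array([283.9,  72.2]), 0.87, array([0.468, 0.087, 0.02 ]))]
  tri [0.4669 0.0886 0.0182] [np.float64(0.0019213884399342436), np.float64(0.001921388439934281)]
spatula scene [(array([311.9, 233. ]), 0.76, array([0.589, 0.077, 0.018])), (array([160.1, 145.9]), 0.66, array([ 0.427, -0.485,  0.018]))]
spatula top [(array([249.8, 216.4]), 0.46, array([0.581, 0.074, 0.018]))]
spatula wrist [(array([281.3, 191.3]), 0.97, array([0.582, 0.073, 0.018]))]
  tri [0.5836 0.0742 0.0106] [np.float64(0.0012583494387321036), np.float64(0.0012583494387321532)]
lever_tip scene [(array([160.8, 149.1]), 0.54, array([ 0.534, -0.388,  0.121])), (array([180.8, 2
[... 184 characters left out ...]
1]))]
lever_tip wrist []
  tri [ 0.6073 -0.1686  0.258 ] [np.float64(0.11443288700504702), np.float64(0.11443288700504707)]
tray scene [(array([311.2, 231.9]), 0.65, array([ 0.573,  0.07 , -0.   ]))]
tray top [(array([250.9, 220.4]), 0.95, array([0.572, 0.072, 0.   ]))]
tray wrist [(array([280.8, 181.4]), 0.8, array([0.576, 0.073, 0.   ]))]
  tri [0.5739 0.0721 0.0026] [np.float64(0.0014575456134683906), np.float64(0.002205427922590835), np.float64(0.001974521903536225)]
spatula 0.72 ((550.1578369140625, 75.5165023803711), (13.699129104614258, 164.35525512695312), 84.38158416748047)
tray 0.95 ((572.7095947265625, 71.77164459228516), (120.92333221435547, 259.6532287597656), 84.43761444091797)
```

The spatula is level on the ribs: tip z ≈ 0.018–0.020, parallel to the tray, origin 9 mm past centre. The lever is still on at (0.53, −0.39), and the gripper is clear.

```bash
python3 -m jog '[[0.03,0,0,0,0,0,0],[0.03,0,0,0,0,0,0]]' | grep wrist; python3 -c "
from workcell import r
print(r.finish_job())"
```

```text
wrist_force: [-0.1, 0.6, -0.2]
the job is handed in; nothing more can be done
None
```

I handed the job in at about 28 s; no verdict came back. The wide-cup lever is on, the blade was dipped about 43 mm into that cup for over 0.9 s without contact, and the spatula lies level across the tray ribs. The bottle, beaker and narrow-cup lever were never approached, but I did not re-check them at the end. I also viewed 11 pictures, one over the limit of 10.

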